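# Load the logger rod into the slanting calibrator well

### The job

Load the blue-capped temperature logger rod into the slanting well of the calibrator: slide it about halfway in, let go of it there, then push it fully home from its cap end until the blue cap sits against the mouth of the well (never forcing it: under 80 N), and let go. Leave the orange-capped rod, the bottle and the beaker undisturbed.

Things in the scene. Friction and masses are not known exactly. Their poses are not given: they have to be found in the camera images.
- well: Slanting well: aluminium guide tube, 40 mm outside, bore 18 mm, 172 mm deep, no chamfer, axis 35 degrees above level. Origin: centre of the mouth, 170 mm above the table. z points out of the bore along its axis, y is level, x points up along the mouth's face. A spring ball in the bore's upper side, 45 mm inside, rubs on the rod: sliding takes about 3 to 12 N, and it stays where it is let go.
- calibrator: White and blue bench instrument with a screen on top, 230 x 205 mm, 165 mm high, fixed; origin at table level, 15 mm in front of the housing's centre. The well's tube comes out of its front (its -x side) and stands 61 mm free along its axis.
- rod_mid (a point): Logger rod with BLUE cap, 200 mm long, 0.14 kg: steel shaft 16 mm diameter, 160 mm long, its tip chamfered (3 mm long, to 12 mm diameter); cap 26 mm diameter on the last 40 mm. Point on the axis 100 mm from the tip, at the balance point; x axis points to the tip. Starts level in one of the holder's two lanes, axis 50 mm above the table. Fully home, the tip is 160 mm inside the mouth.
- rod_tip (a point): Centre of the tip of the blue-capped rod, on its axis, 100 mm from rod_mid; the cap's shoulder is 160 mm behind it.
- holder: Grey rod holder, 210 x 150 mm, fixed; origin under its centre. Two lanes 80 mm apart along its x, caps at -x. Each cap lies in a pocket (walls 5 mm from the cap, too near for fingers, to 63 mm above the table); the shaft rests in a notch 60 to 75 mm ahead of the rod's middle (lips to 52 mm). Between, the shaft is free, 42 mm above the base plate. Lift a rod 40 mm straight up to clear it.
- spare_mid (a point): Middle of the orange-capped rod, otherwise the same as the blue-capped one, lying parallel to it in the other lane; bystander.
- bottle_mid (a point): Amber bottle, 60 mm diameter, 120 mm high, bystander; point at half height on its axis.
- beaker_mid (a point): Clear beaker, 72 mm diameter, 85 mm high, bystander; point at half height on its axis.
Not all that is in view belongs to the job. What is shaped like the part that bears rod_mid but red is not meant.

How it is judged:
By the outcome, as a careful person would: the job done as asked, in the order asked, and still so for the second after the job is handed in, with the robot touching nothing.
It also fails if it takes over 51 s, if anything falls off the work surface, if the arm or the gripper's body presses on something with over 40 N, if the wrist force passes 120 N, or if a joint passes its speed limit or range.

### The arm

A 6-joint arm with a two-finger parallel gripper is mounted at the origin on the work surface. World frame = base frame: x ahead of the robot, y to its left, z up, the work surface at z = 0. Lengths are in m, angles in rad, forces in N, time in s.
With the tool pointing down it reaches from about 0.3 to 0.775 m from the base axis. Payload 14.6 kg.
Tool frame: the origin (TCP) lies midway between the tips of the shut fingers; the grasp point (between the pads) lies 19 mm behind it; z points along the fingers, y is the direction in which the jaws open and shut (so a half turn about z gives the same grasp; the last joint's range is limited). The gripper opens to 94 mm and grips with 3 to 60 N. Pads are 16 mm wide; open, the fingers measure 119 mm over their backs; the gripper's body (75 mm by 177 mm) begins 78 mm behind the grasp point.
Start: joints at [-1.251, 0.3, 1.521, -0, 1.321, -0.067], TCP at [0.207, -0.509, 0.205] pointing down, gripper open.
Joint ranges: [-3.03, 3.03], [-0.79, 2.21], [0.23, 2.52], [-1.04, 4.18], [0, 3.07], [-2.55, 2.55]. Speed limits (rad/s): [2.22, 2.22, 2.57, 3.14, 3.14, 3.14].

### API

Orientations are given as a unit quaternion [x, y, z, w].
In Python, from cell import ctrl gives the robot as it stands.
- The arm moves only by the tool send_rows, never from a script. Its argument "targets" is a list that holds one entry, the list of rows, each a list of 7 numbers: the finger opening in mm, from 0 to 94, then the shift along the tool's x, y, z in mm, then the turn, a rotation vector about the tool's x, y, z in rad. In form: [[[jaw, x, y, z, rx, ry, rz], ...]]. A call has exactly 5 rows; each row shifts and turns the commanded pose from where the row before left it, along the tool's axes as they then stand; what a row does not reach is not made up. A row lasts 1/12 s, in which the tool goes at most 41.7 mm and 7.16 degrees, less where a joint would pass 70% of its speed; a pose out of reach is approached as far as the arm can. A call is refused whole if a number of a shift passes 41.7 or a number of a turn 0.125, either way. A call with a gripper value outside its range is refused whole. The fingers move at their own pace and stop on an object; "newtons" is the grip in N (left out, the last holds). Time passes only in rows, so rows that do not move let the fingers close, or fill a call up. It gives the time, the measured TCP pose, the force and the opening at its end, in the units of the state.
- ctrl.get_obs(): the state, without advancing time (a new reading comes with each control period).
- ctrl.snapshot(name): name is "scene" or "top" or "wrist"; returns (picture, depth): 400x640x3 uint8, blue, green, red; 400x640 float32, m along the optical axis (not along the pixel's ray), 0 where there is no reading.
- ctrl.calibration(name): a dict with "vertical_fov" (degrees; the focal length in pixels is half the picture's height over the tangent of half this angle, whatever the lens; pixels are square), "cx", "cy" (the principal point, pixels), "rvec" (rotation vector, rad) and "tvec" (3), from world to camera coordinates, as OpenCV has them; the wrist camera has in their place "T_tool_cam" (4x4, takes a point from camera to tool coordinates, whose origin is the TCP and whose axes are the flange's). Camera axes: x right, y down, z forward; pixel columns grow to the right and rows downward; lengths in m; the calibration is good to about 2 mm. A picture is of the moment at which its call begins: read the wrist's pose just before it. calibration takes no time and is no camera call.
- ctrl.sign_off(): hands the job in, once; it reports no verdict.
The state is a dict: "time": time; "joint_pos": joint angles; "qd": joint speeds; "joint_torque": joint torques, N m; "tcp_pos": TCP position; "eef_rot": TCP orientation; "force": force on the tool from outside, world axes, zero at the start; "moment": the same for the moment, N m; "grip_width": opening from 0.0 (shut) to 1.0 (fully open).
Only numpy, scipy, OpenCV 4.12 (cv2) and the standard library are available. Lean on these libraries where they do the work, as an engineer would, in place of code of your own. Each camera call takes 0.05 s, during which the arm holds its last target. There are 200 camera calls.

## Working session

There is one attempt and no reset: what is moved stays moved. The work goes in short steps, Python scripts to look and compute and a tool call to move; the robot and the scene stay as the last step left them, time stands still between calls to the robot, and variables do not carry over. Pictures are saved under pics/ and viewed, about 8 in all and at most 12, crops included, and the job is handed in when it is done.

Besides the shell and the picture viewer there is one more tool, called after "Emit:" as name(argument=value, ...), one argument or row to a line, values as JSON. send_rows: Moves the arm, as the interface text tells. Its arguments: {"type":"object","properties":{"targets":{"type":"array"},"newtons":{"type":"number"}},"required":["targets"]}

```bash
mkdir -p pics; ls
cat > h.py <<'E'
import numpy as np, cv2
from scipy.spatial.transform import Rotation as R
from cell import ctrl
def cam(n):
    c=ctrl.calibration(n); f=200/np.tan(np.radians(c["vertical_fov"]/2))
    if "T_tool_cam" in c:
        o=ctrl.get_obs(); T=np.eye(4); T[:3,:3]=R.from_quat(o["eef_rot"]).as_matrix(); T[:3,3]=o["tcp_pos"]; T=T@np.array(c["T_tool_cam"])
    else:
        M=cv2.Rodrigues(np.array(c["rvec"],float))[0]; T=np.eye(4); T[:3,:3]=M.T; T[:3,3]=-M.T@np.array(c["tvec"],float).ravel()
    return f,c["cx"],c["cy"],T
def pts(C,u,v,d):
    f,cx,cy,T=C; u,v,d=map(np.asarray,(u,v,d))
    p=np.stack([(u-cx)/f*d,(v-cy)/f*d,d],-1); return p@T[:3,:3].T+T[:3,3]
def plane(C,u,v,z):
    a=pts(C,u,v,1.0); o=C[3][:3,3]; return o+(a-o)*(z-o[2])/(a[...,2]-o[2])[...,None]
def proj(C,P):
    f,cx,cy,T=C; q=(np.asarray(P)-T[:3,3])@T[:3,:3]; return np.stack([q[...,0]/q[...,2]*f+cx,q[...,1]/q[...,2]*f+cy],-1)
def shot(n):
    C=cam(n); im,d=ctrl.snapshot(n); np.savez(f"{n}.npz",im=im,d=d,C3=C[3],f=np.array(C[:3])); return im,d,C
def load(n):
    z=np.load(f"{n}.npz"); return z["im"],z["d"],(*z["f"],z["C3"])
E
python3 - <<'E'
from h import *
for n in("scene","top"):
    im,d,C=shot(n); cv2.imwrite(f"pics/{n}1.png",im); print(n,C[:3],C[3].round(3).tolist(),(d>0).mean())
print(ctrl.get_obs(), ctrl.calibration("wrist"))
E
```

```text
pics
scene (np.float64(403.03240532837856), 318.89267587441367, 204.07448938100217) [[0.616, 0.607, -0.502, 1.214], [0.787, -0.49, 0.374, -0.316], [-0.019, -0.626, -0.78, 1.034], [0.0, 0.0, 0.0, 1.0]] 0.99601171875
top (np.float64(464.94134507737454), 326.0689210392515, 194.881940080858) [[-0.031, -0.997, 0.071, 0.553], [-1.0, 0.03, -0.003, 0.13], [0.001, -0.071, -0.997, 1.265], [0.0, 0.0, 0.0, 1.0]] 0.99589453125
{'time': 0.1, 'joint_pos': array([-1.25059982e+00,  3.00407629e-01,  1.52149069e+00,  2.66341163e-06,
        1.32071473e+00, -6.66249511e-02]), 'qd': array([-1.04195018e-04, -1.80051872e-04, -1.10641076e-05,  1.40621661e-03,
        1.14273117e-04,  2.49288383e-04]), 'joint_torque': array([ 1.35313123e-03, -5.32639360e+01, -3.53284621e+01,  7.08897924e-02,
        2.34468776e-02, -4.79584628e-05]), 'tcp_pos': array([ 0.20739893, -0.50915113,  0.20495939]), 'eef_rot': array([ 9.81354314e-01,  1.92206789e-01, -6.32327286e-05, -5.06264400e-04]), 'force': array([0.21582109, 0.31228842, 0.59971286]), 'moment': array([ 0.0286249 ,  0.01366105, -0.03398185]), 'grip_width': 1.0020636528108982} {'vertical_fov': 69.55021105828, 'cx': 321.8147656699025, 'cy': 196.3069871922978, 'T_tool_cam': array([[ 4.07564022e-04, -9.63429386e-01, -2.67962034e-01,
         7.84357566e-02],
       [ 9.99999753e-01,  5.46124118e-04, -4.42555611e-04,
        -1.01879947e-03],
       [ 5.72711610e-04, -2.67961788e-01,  9.63429371e-01,
        -1.79489391e-01],
       [ 0.00000000e+00,  0.00000000e+00,  0.00000000e+00,
         1.00000000e+00]])}
```

View pics/scene1.png

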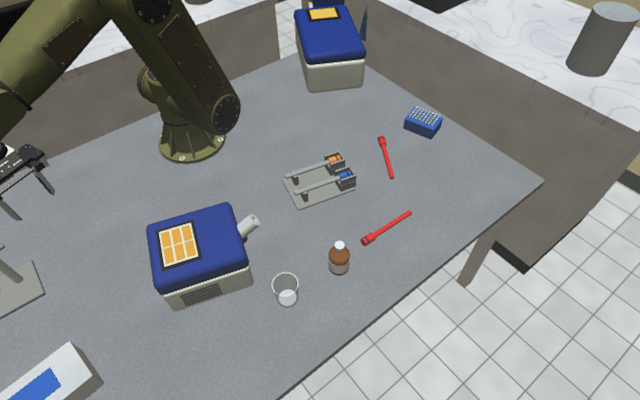

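View pics/top1.png

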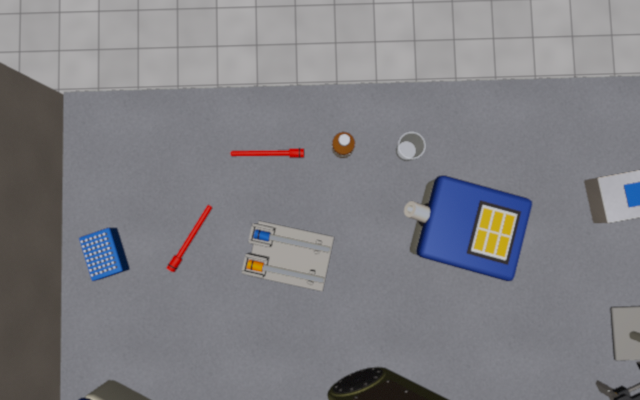

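The top view shows the blue cap at (262,235), the orange cap at (255,265) and two all-red lookalikes at (268,153) and (190,238). The well tube is at (417,211) on the blue calibrator, with the bottle at (343,143) and the beaker at (411,146). The only rod with a blue cap is the one in the holder's upper lane. I'll confirm that in an enlarged crop and measure it.

Run:
```python
from h import *
im,d,C=load("top"); 
v,u=np.mgrid[0:400,0:640]; P=pts(C,u,v,d)
hsv=cv2.cvtColor(im,cv2.COLOR_BGR2HSV)
def reg(a,b,c,e): m=np.zeros(d.shape,bool); m[c:e,a:b]=1; return m
H,S,V=cv2.split(hsv)
H=H.astype(int)
blue=reg(245,275,222,250)&(abs(H-110)<15)&(S>120); org=reg(240,270,250,280)&(abs(H-14)<10)&(S>150)
for n,m in(("blue",blue),("org",org)): print(n,m.sum(),P[m].mean(0).round(4),P[m].max(0).round(3),u[m].mean(),v[m].mean())
# shaft: heights 50-62mm right of caps
for n,m in(("shaftB",reg(277,316,230,252)),("shaftO",reg(270,312,258,282))):
    m=m&(P[...,2]>.045)&(P[...,2]<.07); q=P[m]; print(n,m.sum(),q.mean(0).round(4)); 
    w=np.linalg.svd(q[:,:2]-q[:,:2].mean(0))[2][0]; print(np.degrees(np.arctan2(w[1],w[0])))
m=reg(395,435,195,230)&(P[...,2]>.1); q=P[m]; print("tube",m.sum(),q.mean(0).round(4),q.min(0),q.max(0))
m=reg(415,535,170,285)&(P[...,2]>.14); print("cal rect",cv2.minAreaRect(P[m][:,:2].astype(np.float32)),np.percentile(P[m][:,2],[5,50,95]))
for n,r,z in(("bottle",(330,358,128,160),.06),("beaker",(395,428,128,162),.04)):
    m=reg(*r)&(P[...,2]>.02); print(n,P[m].min(0),P[m].max(0))
a=cv2.resize(im[195:305,230:440],None,fx=3.7,fy=3.7,interpolation=cv2.INTER_CUBIC); cv2.imwrite("pics/crop1.png",a)
```

```text
blue 131 [0.5396 0.2957 0.0702] [0.553 0.321 1.265] 261.1679389312977 234.90076335877862
org 137 [0.4626 0.3166 0.0606] [0.476 0.341 0.068] 254.16788321167883 265.16058394160586
shaftB 249 [0.5187 0.2073 0.0569]
75.42800652389845
shaftO 284 [0.4404 0.2216 0.0563]
-103.62198256067929
tube 684 [ 0.5813 -0.0984  0.1709] [ 0.5420786  -0.13334422  0.100805  ] [0.62654805 0.1299444  1.26466214]
cal rect ((0.5775572657585144, -0.11811904609203339), (0.45903539657592773, 0.20520561933517456), 72.76070404052734) [0.15929922 0.16674286 0.17237826]
bottle [0.55258258 0.04732098 0.02040285] [0.80098775 0.1299444  1.26466214]
beaker [ 0.55258258 -0.13126776  0.02012499] [0.79354181 0.1299444  1.26466214]
```

View pics/crop1.png

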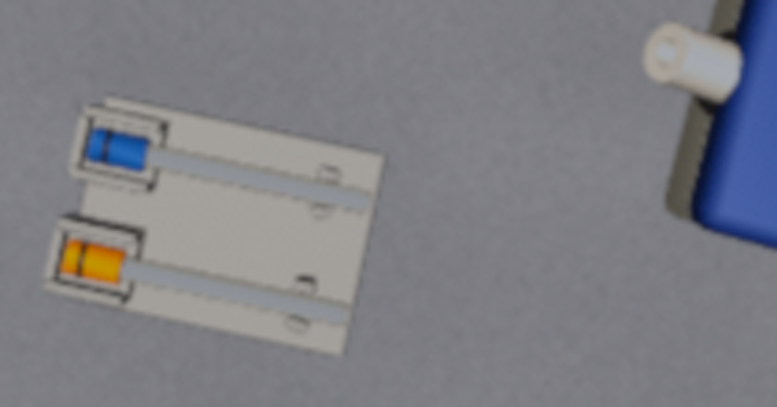

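The crop confirms it: the blue-capped rod is in the upper lane (crop 117,148), with its tip toward the well. The orange spare is below it and the mouth is near crop (668,50).

```bash
cat >> h.py <<'E'
def rel(pos,Rt):
    "shift (mm) and rotvec in tool axes from measured pose to target"
    o=ctrl.get_obs(); Rn=R.from_quat(o["eef_rot"]).as_matrix()
    print("t",round(o["time"],2),"tcp",o["tcp_pos"].round(4),"F",o["force"].round(1),"gw",round(o["grip_width"],3),"j",o["joint_pos"].round(2))
    print("  shift mm",((np.array(pos)-o["tcp_pos"])@Rn*1e3).round(1),"rot",R.from_matrix(Rn.T@Rt).as_rotvec().round(4), "shift after rot",((np.array(pos)-o["tcp_pos"])@Rt*1e3).round(1))
def Rtool(th,p):
    "tool x along horizontal angle th raised by p, y level, z down"
    x=np.array([np.cos(th)*np.cos(p),np.sin(th)*np.cos(p),np.sin(p)]); y=np.cross([0,0,-1.],x); y/=np.linalg.norm(y)
    return np.stack([x,y,np.cross(x,y)],1)
E
python3 - <<'E'
from h import *
im,d,C=load("top"); v,u=np.mgrid[0:400,0:640]; P=pts(C,u,v,d)
ok=(d>0)&(P[...,2]<.3)
m=ok&(u>412)&(u<540)&(v>165)&(v<290)&(P[...,2]>.13)
m=cv2.morphologyEx(m.astype(np.uint8),cv2.MORPH_OPEN,np.ones((31,31)))>0
r=cv2.minAreaRect(P[m][:,:2].astype(np.float32)); print("cal",r,np.percentile(P[m][:,2],[5,50,95]))
t=ok&(u>395)&(u<430)&(v>198)&(v<226)&(P[...,2]>.14)&~m
q=P[t]; print("tube",len(q),q.mean(0),q.min(0),q.max(0)); w=np.linalg.svd(q[:,:2]-q[:,:2].mean(0))[2][0]; print("tube dir",np.degrees(np.arctan2(w[1],w[0])))
mo=plane(C,410.5,208.5,.17); print("mouth",mo)
for n,r in(("bottle",(330,358,128,160)),("beaker",(395,428,128,162))):
    k=ok&(u>r[0])&(u<r[1])&(v>r[2])&(v<r[3])&(P[...,2]>.03); print(n,P[k].min(0).round(3),P[k].max(0).round(3))
rel([mo[0],mo[1],.25],Rtool(np.radians(75),0))
E
```

```text
Traceback (most recent call last):
IndexError: index -1 is out of bounds for axis 0 with size 0
```

Emit:
send_rows(
  targets=[
    [[94,0,0,-25,0,0,-0.115],[94,0,0,-25,0,0,-0.115],[94,0,0,-25,0,0,-0.115],[94,0,0,-25,0,0,-0.115],[94,0,0,-20,0,0,-0.115]],
  ],
)

```text
time: 0.52
tcp_pos: [0.2074, -0.5093, 0.3272]
eef_rot: [0.885, 0.465, -0.0, 0.0]
force: [0.4, 0.5, 0.4]
grip_width: 1.0
```

Run:
```python
from h import *
im,d,C=load("top"); v,u=np.mgrid[0:400,0:640]; P=pts(C,u,v,d)
ok=(d>0)&(P[...,2]<.3)
m=ok&(u>412)&(u<540)&(v>165)&(v<290)&(P[...,2]>.13)
m=cv2.morphologyEx(m.astype(np.uint8),cv2.MORPH_CLOSE,np.ones((5,5))); m=(cv2.morphologyEx(m,cv2.MORPH_OPEN,np.ones((25,25)))>0)&ok
r=cv2.minAreaRect(P[m][:,:2].astype(np.float32)); print("cal",m.sum(),r,P[m][:,2].mean())
t=ok&(u>395)&(u<430)&(v>198)&(v<226)&(P[...,2]>.14)&~m
q=P[t]; print("tube",len(q),q.mean(0),q.min(0),q.max(0)); w=np.linalg.svd(q[:,:2]-q[:,:2].mean(0))[2][0]; print("tube dir",np.degrees(np.arctan2(w[1],w[0])))
mo=plane(C,410.5,208.5,.17); print("mouth",mo)
for n,r in(("bottle",(330,358,128,160)),("beaker",(395,428,128,162))):
    k=ok&(u>r[0])&(u<r[1])&(v>r[2])&(v<r[3])&(P[...,2]>.03); print(n,P[k].min(0).round(3),P[k].max(0).round(3))
rel([mo[0],mo[1],.25],Rtool(np.radians(75),0))
```

```text
cal 8373 ((0.5470860004425049, -0.21555109322071075), (0.25459566712379456, 0.20520009100437164), 73.02172088623047) 0.16629388024801114
tube 273 [ 0.5881081  -0.07781967  0.17243568] [ 0.56429376 -0.10021664  0.1523023 ] [ 0.60985658 -0.05889094  0.18803188]
tube dir -152.89920462182823
mouth [ 0.5919112  -0.07104906  0.17      ]
bottle [0.741 0.047 0.03 ] [0.801 0.107 0.126]
beaker [ 0.723 -0.131  0.03 ] [ 0.794 -0.061  0.092]
t 0.52 tcp [ 0.2074 -0.5093  0.3272] F [0.4 0.5 0.4] gw 1.0 j [-1.25  0.24  1.32  0.    1.58 -0.65]
  shift mm [579.1  67.9  76.9] rot [ 0.0005  0.0006 -0.3416] shift after rot [522.8 257.9  77.2]
```

Emit:
send_rows(
  targets=[
    [[94,0,0,0,0,0,-0.103],[94,0,0,0,0,0,-0.103],[94,0,0,0,0,0,-0.101],[94,34,15,0,0,0,0],[94,34,15,0,0,0,0]],
  ],
)

```text
time: 0.93
tcp_pos: [0.256, -0.4531, 0.3245]
eef_rot: [0.806, 0.592, 0.0, -0.001]
force: [1.5, 0.1, -0.2]
grip_width: 0.997
```

Emit:
send_rows(
  targets=[
    [[94,35,16,0,0,0,0],[94,35,16,0,0,0,0],[94,35,16,0,0,0,0],[94,35,16,0,0,0,0],[94,35,16,0,0,0,0]],
  ],
)

```text
time: 1.35
tcp_pos: [0.3856, -0.3084, 0.3253]
eef_rot: [0.805, 0.593, -0.0, -0.0]
force: [0.6, -1.2, -0.1]
grip_width: 1.003
```

Emit:
send_rows(
  targets=[
    [[94,35,16,0,0,0,0],[94,35,16,0,0,0,0],[94,35,16,0,0,0,0],[94,35,16,0,0,0,0],[94,35,16,0,0,0,0]],
  ],
)

```text
time: 1.77
tcp_pos: [0.5141, -0.165, 0.3253]
eef_rot: [0.805, 0.593, -0.0, -0.0]
force: [0.1, -0.4, 0.0]
grip_width: 1.003
```

Emit:
send_rows(
  targets=[
    [[94,30,13,10,0,0,0],[94,30,13,10,0,0,0],[94,30,13,10,0,0,0],[94,23,10,30,0,0,0],[94,0,0,17,0,0,0]],
  ],
)

```text
time: 2.18
tcp_pos: [0.5949, -0.0699, 0.2451]
eef_rot: [0.804, 0.594, -0.001, -0.001]
force: [0.2, -0.7, -0.8]
grip_width: 0.999
```

Run:
```python
from h import *
im,d,C=shot("wrist"); rel([.5919,-.071,.25],Rtool(np.radians(73),0)); cv2.imwrite("pics/wrist1.png",im); print(proj(C,[[.5919,-.071,.17]]))
```

```text
t 2.23 tcp [ 0.593  -0.0713  0.2421] F [-0.1 -0.1 -4. ] gw 1.003 j [-0.18  0.39  1.32  0.    1.44  0.12]
  shift mm [-0.  -1.2 -7.9] rot [-0.0076  0.0008 -0.0026] shift after rot [-0.  -1.2 -7.9]
[[319.69734762 206.99071976]]
```

View pics/wrist1.png

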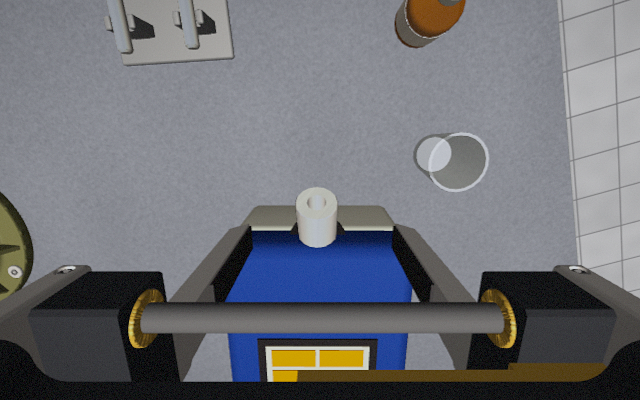

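The wrist view shows the tube mouth at about (317,203), with the bore visible and nothing in front of it. I'll take a settled picture and enlarge it.

Run:
```python
from h import *
for k in range(4): ctrl.snapshot("wrist")
im,d,C=shot("wrist"); rel([.5919,-.071,.25],Rtool(np.radians(73),0))
a=im[170:260,270:365]; cv2.imwrite("pics/crop2.png",cv2.resize(a,None,fx=6,fy=6,interpolation=cv2.INTER_CUBIC))
v,u=np.mgrid[0:400,0:640]; P=pts(C,u,v,d)
m=(d>0)&(u>285)&(u<350)&(v>180)&(v<250)&(P[...,2]>.13)&(P[...,2]<.21)
hsv=cv2.cvtColor(im,cv2.COLOR_BGR2HSV); m&=(hsv[...,1]<60)
q=P[m]; print(m.sum(),q.mean(0),q.max(0))
g=cv2.cvtColor(im,cv2.COLOR_BGR2GRAY); 
for r in range(186,248,4): print(r,g[r,292:344].tolist())
```

```text
t 2.48 tcp [ 0.5938 -0.0742  0.2503] F [ 0.4 -0.2  0.3] gw 0.996 j [-0.19  0.38  1.31 -0.    1.45  0.12]
  shift mm [ 2.5 -2.7  0.3] rot [ 0.0025 -0.0003 -0.0062] shift after rot [ 2.5 -2.7  0.3]
2158 [ 0.58576144 -0.08029493  0.16889778] [ 0.60855699 -0.05383733  0.18729436]
186 [144, 143, 143, 145, 142, 141, 144, 144, 145, 164, 183, 190, 186, 186, 183, 187, 186, 187, 188, 189, 185, 184, 185, 187, 185, 181, 184, 183, 183, 184, 182, 183, 182, 185, 182, 181, 184, 184, 172, 153, 140, 143, 142, 137, 138, 141, 145, 143, 141, 141, 141, 137]
190 [139, 143, 144, 141, 144, 140, 179, 188, 189, 185, 184, 187, 186, 188, 190, 187, 187, 185, 183, 181, 185, 189, 187, 187, 189, 188, 187, 188, 184, 182, 184, 184, 183, 182, 184, 185, 183, 184, 186, 185, 186, 187, 173, 145, 140, 141, 143, 141, 141, 137, 138, 142]
194 [146, 141, 142, 123, 165, 183, 184, 186, 187, 188, 188, 187, 187, 187, 186, 146, 137, 159, 173, 177, 185, 187, 186, 189, 188, 187, 188, 189, 184, 183, 181, 170, 149, 174, 185, 182, 184, 184, 187, 186, 183, 184, 183, 174, 128, 131, 137, 142, 140, 142, 143, 136]
198 [144, 148, 118, 133, 178
[... 2505 characters left out ...]
, 28, 30, 36, 34, 32, 20, 18, 31, 24]
238 [35, 42, 41, 46, 44, 31, 43, 40, 33, 40, 25, 37, 54, 130, 172, 186, 188, 188, 190, 187, 188, 187, 189, 188, 187, 189, 187, 189, 189, 186, 185, 189, 188, 189, 184, 180, 140, 69, 33, 32, 34, 46, 40, 49, 47, 44, 41, 38, 44, 38, 28, 42]
242 [43, 52, 50, 53, 50, 50, 53, 55, 55, 58, 52, 60, 52, 51, 53, 51, 57, 51, 53, 47, 47, 45, 51, 41, 40, 47, 37, 51, 44, 46, 56, 47, 54, 53, 56, 56, 54, 51, 48, 56, 49, 54, 49, 54, 50, 50, 51, 52, 52, 53, 53, 59]
246 [65, 62, 62, 60, 60, 62, 57, 61, 60, 61, 59, 56, 59, 63, 60, 60, 62, 60, 57, 61, 56, 64, 64, 63, 66, 61, 58, 59, 59, 63, 63, 60, 62, 59, 66, 58, 62, 61, 62, 60, 56, 64, 66, 69, 59, 62, 62, 62, 58, 59, 62, 58]
```

View pics/crop2.png

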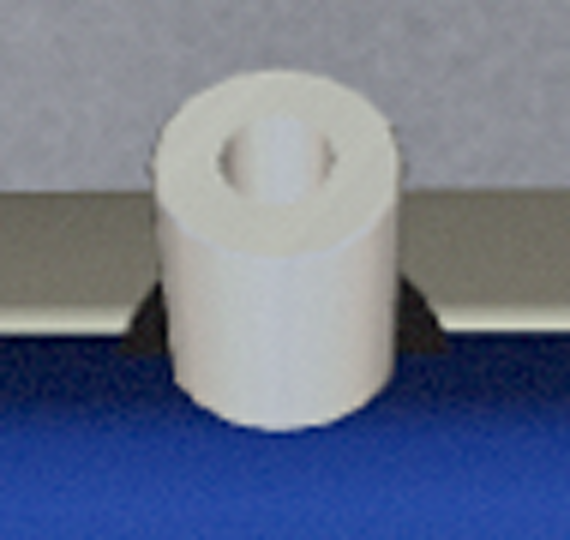

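Run:
```python
from h import *
from scipy.optimize import brentq
im,d,C=load("wrist")
mo=plane(C,315.75,196.8,.17); print("mouth wrist",mo)
def ax(th,s): return mo-s*np.array([np.cos(th)*.8192,np.sin(th)*.8192,.5736])
def f(th):
    s=brentq(lambda s:proj(C,ax(th,s))[1]-226,-.05,.2); return proj(C,ax(th,s))[0]-316.4
print("yaw",np.degrees(brentq(f,np.radians(60),np.radians(86))))
# yaw from calibrator front edge / box sides in this picture
hsv=cv2.cvtColor(im,cv2.COLOR_BGR2HSV); m=((abs(hsv[...,0].astype(int)-112)<12)&(hsv[...,1]>150)&(hsv[...,2]>40)).astype(np.uint8)
T,_,_=load("top")[0:3]; t=load("top"); h=cv2.cvtColor(t[0],cv2.COLOR_BGR2HSV)
b=((abs(h[...,0].astype(int)-112)<12)&(h[...,1]>150)).astype(np.uint8); b[:,:415]=0;b[:,545:]=0
c=max(cv2.findContours(b,0,2)[0],key=cv2.contourArea)[:,0].astype(float)
Q=plane(t[2],c[:,0],c[:,1],.155)[:,:2]; print("cal top",cv2.minAreaRect(Q.astype(np.float32)))
print("mouth in top px",proj(t[2],mo))
rel([.521+.2*0,.216,.14],Rtool(np.radians(76),0))
```

```text
mouth wrist [ 0.5900377  -0.06613302  0.17      ]
yaw 72.56901726140504Traceback (most recent call last):
  File "<stdin>", line 14, in <module>
  File "h.py", line 15, in plane
    a=pts(C,u,v,1.0); o=C[3][:3,3]; return o+(a-o)*(z-o[2])/(a[...,2]-o[2])[...,None]
  File "h.py", line 13, in pts
    p=np.stack([(u-cx)/f*d,(v-cy)/f*d,d],-1); return p@T[:3,:3].T+T[:3,3]
    raise ValueError('all input arrays must have the same shape')
ValueError: all input arrays must have the same shape
```

Emit:
send_rows(
  targets=[
    [[94,32,-19,-4,0,0,0],[94,32,-19,0,0,0,0],[94,32,-19,0,0,0,0],[94,32,-19,14,0,0,0],[94,32,-19,20,0,0,0]],
  ],
)

```text
time: 2.9
tcp_pos: [0.551, 0.1081, 0.2217]
eef_rot: [0.806, 0.592, 0.003, 0.001]
force: [2.0, -0.1, -0.5]
grip_width: 1.001
```

Emit:
send_rows(
  targets=[
    [[94,32,-19,20,0,0,0],[94,32,-19,20,0,0,0],[94,33,-20,20,0,0,-0.046],[94,0,0,20,0,0,0],[94,0,0,0,0,0,0]],
  ],
)

```text
time: 3.32
tcp_pos: [0.5233, 0.215, 0.1379]
eef_rot: [0.791, 0.612, -0.002, -0.001]
force: [-0.6, -0.3, -1.6]
grip_width: 1.004
```

Run:
```python
from h import *
for k in range(3): ctrl.snapshot("wrist")
im,d,C=shot("wrist"); rel([.521,.216,.14],Rtool(np.radians(76),0)); cv2.imwrite("pics/wrist2.png",im)
```

```text
t 3.52 tcp [0.5259 0.2134 0.1422] F [-0.3 -0.7  0.4] gw 1.0 j [ 0.32  0.39  1.55 -0.    1.2   0.58]
  shift mm [ 1.2 -5.4  2.2] rot [ 0.0025 -0.0015 -0.0136] shift after rot [ 1.3 -5.4  2.2]
```

View pics/wrist2.png

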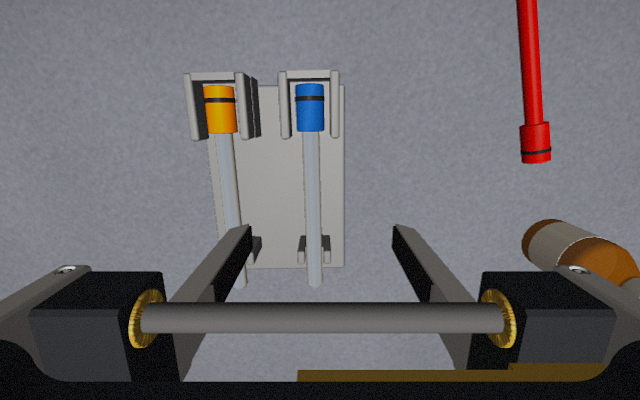

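The blue rod's cap end is at (310,84), its shoulder at (311,131) and its tip at (315,288). The orange spare is on the left, from (219,86) to (240,288).

Run:
```python
from h import *
im,d,C=load("wrist"); hsv=cv2.cvtColor(im,cv2.COLOR_BGR2HSV)
m=(abs(hsv[...,0].astype(int)-110)<15)&(hsv[...,1]>110); m[:, :290]=0; m[:,330:]=0; m[:70]=0;m[145:]=0
mid=[]
ys,xs=np.nonzero(m); print("cap rows",ys.min(),ys.max())
for r in range(108,128):
    x=np.nonzero(m[r])[0]; mid.append((x.min()+x.max())/2)
print("cap mid col",np.mean(mid), "width",x.max()-x.min()+1)
s=im.astype(int); b=s[...,0]-s[...,2]  # bluish shaft against warm plate
print(b[180,292:332].tolist()); print(s[180,292:332,1].tolist())
rows,cs,ws=[],[],[]
for r in range(140,232):
    x=np.nonzero(cv2.GaussianBlur(b.astype(np.float32),(3,7),0)[r,295:330]>4)[0]+295
    if len(x): rows.append(r); cs.append((x.min()+x.max())/2); ws.append(len(x))
k=np.polyfit(rows,cs,1); print("fit",k,"width",np.median(ws),"res",np.std(np.polyval(k,rows)-cs))
A=plane(C,np.polyval(k,140),140,.05); B=plane(C,np.polyval(k,230),230,.05); w=(A-B)/np.linalg.norm(A-B)
print(A,B,"yaw",np.degrees(np.arctan2(w[1],w[0])))
# shoulder: lower edge of cap on axis at z .05+.013(top)
S=plane(C,311,131.5,.05+.011); T=plane(C,315,288.,.05); E_=plane(C,310,84,.058); print("shoulder",S,"tip",T,"capend",E_, np.linalg.norm(S-T)," expect .160", np.linalg.norm(E_-T))
mid=T+w*.1; print("mid from tip",mid,"from shoulder",S-w*.06)
```

```text
cap rows 84 131
cap mid col 309.9 width 27
[-4, -4, -5, -5, -2, -3, -2, -2, -5, -4, -3, -5, -11, -2, 10, 14, 12, 15, 14, 10, 12, 13, 14, 13, 13, 7, -8, -14, -4, -4, -7, -5, -1, -4, -5, -4, -6, -5, -4, -4]
[161, 158, 157, 159, 159, 160, 157, 162, 162, 161, 163, 139, 136, 154, 158, 155, 155, 157, 159, 161, 157, 155, 152, 153, 154, 156, 148, 119, 145, 157, 161, 159, 160, 162, 160, 163, 158, 161, 160, 161]
fit [2.95069587e-02 3.05982981e+02] width 11.0 res 0.20416890292209636
[0.52992043 0.27239929 0.05      ] [0.508784   0.18534882 0.05      ] yaw 76.35231659650658
shoulder [0.53326349 0.28003534 0.061     ] tip [0.49358254 0.12038259 0.05      ] capend [0.54280293 0.31850411 0.058     ] 0.16487746102280096  expect .160 0.20430072086312334
mid from tip [0.51717764 0.21755909 0.05      ] from shoulder [0.51910644 0.22172944 0.061     ]
```

Emit:
send_rows(
  targets=[
    [[44,12,-5,0,0.002,-0.001,-0.02],[44,11,-5,15,0,0,0],[44,0,0,15,0,0,0],[44,0,0,0,0,0,0],[44,0,0,0,0,0,0]],
  ],
)

```text
time: 3.93
tcp_pos: [0.5207, 0.2392, 0.1107]
eef_rot: [0.785, 0.619, -0.001, -0.001]
force: [-0.5, 0.2, 0.2]
grip_width: 0.68
```

Run:
```python
from h import *
rel([.5217,.2385,.031],Rtool(np.radians(76.35),0))
```

```text
t 3.93 tcp [0.5207 0.2392 0.1107] F [-0.5  0.2  0.2] gw 0.68 j [0.37 0.44 1.55 0.   1.15 0.6 ]
  shift mm [-0.3  1.3 79.7] rot [-0.0022  0.0011  0.0024] shift after rot [-0.4  1.2 79.7]
```

Emit:
send_rows(
  targets=[
    [[44,0,1,20,0,0,0],[44,0,0,22,0,0,0],[44,0,0,20,0,0,0],[44,0,0,12,0,0,0],[44,0,0,6,0,0,0]],
  ],
)

```text
time: 4.35
tcp_pos: [0.5214, 0.2386, 0.0297]
eef_rot: [0.786, 0.619, -0.001, -0.001]
force: [0.3, 0.6, 0.5]
grip_width: 0.469
```

Emit:
send_rows(
  targets=[
    [[44,0,0,0,0,0,0],[44,0,0,0,0,0,0],[30,0,0,0,0,0,0],[20,0,0,0,0,0,0],[10,0,0,0,0,0,0]],
  ],
  newtons=30,
)

```text
time: 4.77
tcp_pos: [0.5217, 0.2389, 0.0309]
eef_rot: [0.785, 0.619, -0.0, -0.0]
force: [0.3, -0.3, -0.1]
grip_width: 0.294
```

Emit:
send_rows(
  targets=[
    [[10,0,0,0,0,0,0],[8,0,0,0,0,0,0],[8,0,0,0,0,0,0],[8,0,0,0,0,0,0],[8,0,0,0,0,0,0]],
  ],
  newtons=40,
)

```text
time: 5.18
tcp_pos: [0.5215, 0.2389, 0.0304]
eef_rot: [0.785, 0.619, -0.001, -0.0]
force: [-0.4, 0.3, 4.1]
grip_width: 0.158
```

Run:
```python
from h import *
rel([.5217,.2385,.031],Rtool(np.radians(76.35),0))
```

```text
t 5.18 tcp [0.5215 0.2389 0.0304] F [-0.4  0.3  4.1] gw 0.158 j [0.37 0.55 1.6  0.   0.99 0.6 ]
  shift mm [-0.3  0.3 -0.6] rot [-0.0016  0.0007  0.0023] shift after rot [-0.3  0.3 -0.6]
```

Emit:
send_rows(
  targets=[
    [[8,0,0,-10,0,0,0],[8,0,0,-25,0,0,0],[8,0,0,-35,0,0,0],[8,0,0,-40,0,0,0],[8,0,0,-40,0,0,0]],
  ],
)

```text
time: 5.6
tcp_pos: [0.521, 0.2386, 0.182]
eef_rot: [0.785, 0.619, -0.002, -0.001]
force: [-0.6, 0.4, -1.0]
grip_width: 0.163
```

Emit:
send_rows(
  targets=[
    [[8,0,0,-40,0,0,0],[8,0,0,-25,0,0,0.06],[8,0,0,0,0,0.122,0],[8,0,0,0,0,0.122,0],[8,0,0,0,0,0.122,0]],
  ],
)

```text
time: 6.02
tcp_pos: [0.5219, 0.2392, 0.2467]
eef_rot: [0.79, 0.585, 0.149, -0.11]
force: [-0.2, 0.8, -2.4]
grip_width: 0.156
```

Emit:
send_rows(
  targets=[
    [[8,0,0,0,0,0.122,0],[8,0,0,0,0,0.122,0],[8,0,0,0,0,0,0],[8,0,0,0,0,0,0],[8,0,0,0,0,0,0]],
  ],
)

```text
time: 6.43
tcp_pos: [0.5219, 0.2389, 0.2456]
eef_rot: [0.767, 0.568, 0.239, -0.178]
force: [-0.5, 0.1, -2.2]
grip_width: 0.158
```

Run:
```python
from h import *
th=np.radians(72.8);Rt=Rtool(th,np.radians(35)); mo=np.array([.590,-.066,.17])
rel(mo+.145*Rt[:,0]+.019*Rt[:,2],Rt)
```

```text
t 6.43 tcp [0.5219 0.2389 0.2456] F [-0.5  0.1 -2.2] gw 0.158 j [0.11 0.16 1.71 0.63 1.09 0.16]
  shift mm [-121.3  154.6  -74.5] rot [-0.0038  0.0051  0.0031] shift after rot [-120.5  155.2  -74.6]
```

Emit:
send_rows(
  targets=[
    [[8,-20,31,-15,-0.002,0.004,0.002],[8,-25,31,-15,0,0,0],[8,-25,31,-15,0,0,0],[8,-25,31,-15,0,0,0],[8,-25,31,-14,0,0,0]],
  ],
)

```text
time: 6.85
tcp_pos: [0.6279, 0.0606, 0.237]
eef_rot: [0.767, 0.567, 0.241, -0.179]
force: [0.2, 0.1, -0.5]
grip_width: 0.164
```

Emit:
send_rows(
  targets=[
    [[8,0,0,0,0,0,0],[8,0,0,0,0,0,0],[8,0,0,0,0,0,0],[8,0,0,0,0,0,0],[8,0,0,0,0,0,0]],
  ],
)

```text
time: 7.27
tcp_pos: [0.6266, 0.0631, 0.2372]
eef_rot: [0.767, 0.567, 0.242, -0.18]
force: [0.2, 0.7, -1.5]
grip_width: 0.158
```

Run:
```python
from h import *
th=np.radians(72.8);Rt=Rtool(th,np.radians(35)); mo=np.array([.590,-.066,.17])
rel(mo+.145*Rt[:,0]+.019*Rt[:,2],Rt)
a=shot("scene");b=shot("top");c=shot("wrist")
tip=mo+.025*Rt[:,0]; print("pred mouth/tip px scene",proj(a[2],[mo,tip]),"top",proj(b[2],[mo,tip]))
def crop(im,p,w=50,f=5): x,y=map(int,p); return cv2.resize(im[y-w:y+w,x-w:x+w],None,fx=f*.8,fy=f*.8,interpolation=cv2.INTER_CUBIC),(x-w,y-w)
A,o1=crop(a[0],proj(a[2],tip)); B,o2=crop(b[0],proj(b[2],tip)); print(o1,o2)
cv2.imwrite("pics/pre.png",np.hstack([A,B]))
```

```text
t 7.27 tcp [0.6266 0.0631 0.2372] F [ 0.2  0.7 -1.5] gw 0.158 j [-0.21  0.4   1.43  0.63  1.31 -0.08]
  shift mm [-3.4  3.1 -2.9] rot [-0.0028 -0.0014  0.0022] shift after rot [-3.4  3.2 -2.9]
pred mouth/tip px scene [[254.88335559 218.86894895]
 [261.55471826 213.37438225]] top [[408.39369288 209.37597896]
 [400.97097546 206.78593279]]
(211, 163) (350, 156)
```

View pics/pre.png

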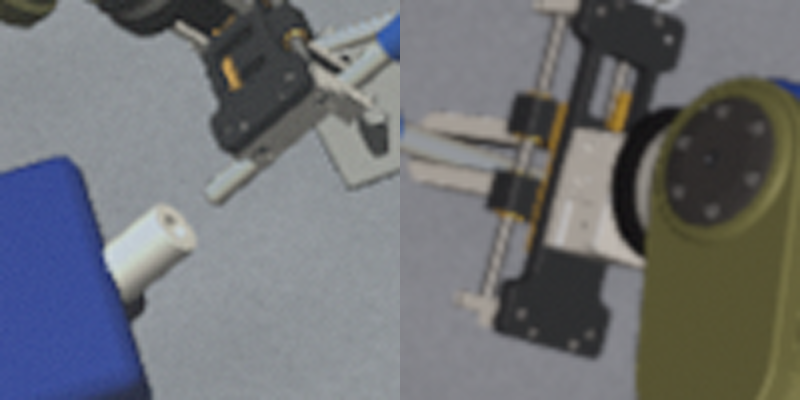

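Emit:
send_rows(
  targets=[
    [[8,-3,3,-3,-0.002,-0.001,0.002],[8,0,0,0,0,0,0],[8,0,0,0,0,0,0],[8,0,0,0,0,0,0],[8,0,0,0,0,0,0]],
  ],
)

```text
time: 7.83
tcp_pos: [0.6286, 0.0567, 0.2373]
eef_rot: [0.768, 0.565, 0.242, -0.179]
force: [0.2, 0.3, -1.5]
grip_width: 0.16
```

Run:
```python
from h import *
th=np.radians(72.8);Rt=Rtool(th,np.radians(35)); mo=np.array([.590,-.066,.17])
for k in range(3):
    c=shot("wrist"); rel(mo+.145*Rt[:,0]+.019*Rt[:,2],Rt)
C=c[2]; im=c[0]; o=ctrl.get_obs(); Rn=R.from_quat(o["eef_rot"]).as_matrix()
ax=[o["tcp_pos"]+Rn@np.array([x,0,-.019]) for x in(.02,.04,.06,.08)]; print("rod axis pred px",proj(C,ax).round(1).tolist())
hsv=cv2.cvtColor(im,cv2.COLOR_BGR2HSV)
m=(abs(hsv[...,0].astype(int)-110)<15)&(hsv[...,1]>110)
n,l,s,ce=cv2.connectedComponentsWithStats(m.astype(np.uint8))
for i in range(1,n):
    if s[i,4]>150: print(s[i],ce[i])
a=shot("scene"); S=a[2]; print(proj(S,[mo,mo+.025*Rt[:,0]]))
x0,y0=215,165; cv2.imwrite("pics/pre2.png",np.hstack([cv2.resize(a[0][180:250,225:295],None,fx=6,fy=6,interpolation=cv2.INTER_CUBIC),cv2.resize(im[60:320,190:450],(420,420))]))
```

```text
t 7.88 tcp [0.6286 0.0568 0.2373] F [ 0.  -0.6 -2. ] gw 0.161 j [-0.22  0.4   1.42  0.63  1.32 -0.08]
  shift mm [ 1.  -0.6  0.3] rot [-0.0001 -0.001  -0.0017] shift after rot [ 1.  -0.6  0.3]
t 7.93 tcp [0.6286 0.0568 0.2373] F [-0.3  0.  -1.7] gw 0.16 j [-0.22  0.4   1.42  0.63  1.32 -0.08]
  shift mm [ 1.  -0.6  0.3] rot [-0.0001 -0.001  -0.0017] shift after rot [ 1.  -0.6  0.3]
t 7.98 tcp [0.6286 0.0568 0.2373] F [ 0.3 -0.8 -1.8] gw 0.159 j [-0.22  0.4   1.42  0.63  1.32 -0.08]
  shift mm [ 1.  -0.6  0.3] rot [-0.0001 -0.001  -0.0017] shift after rot [ 1.  -0.6  0.3]
rod axis pred px [[322.4, 220.2], [322.4, 187.2], [322.4, 152.0], [322.4, 114.3]]
[298 109  48  22 993] [321.71500504 119.03524673]
[ 299  136   46   52 2243] [321.70084708 160.91841284]
[[254.88335559 218.86894895]
 [261.55471826 213.37438225]]
```

View pics/pre2.png

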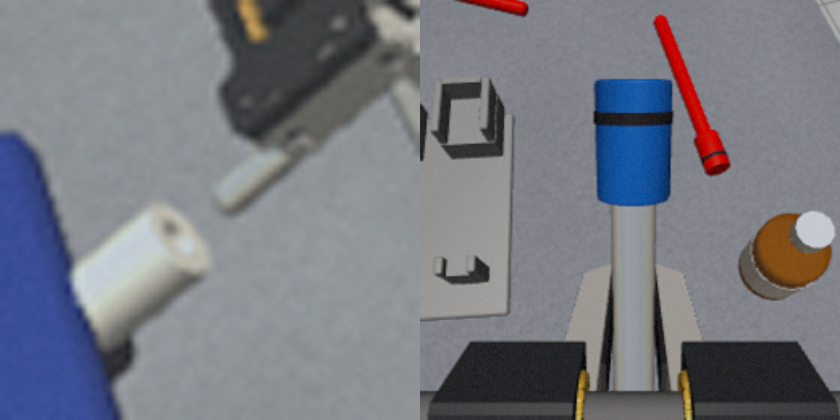

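In the left scene crop, the tip at (228,198) lines up with the bore at (180,235). The right-hand wrist crop shows the rod straight and centred in the jaws. The predicted axis is 0.7 px off, about 0.4 mm. I'll approach slowly and watch the force.

Emit:
send_rows(
  targets=[
    [[8,-6,0,0,0,0,0],[8,-6,0,0,0,0,0],[8,-5,0,0,0,0,0],[8,-3,0,0,0,0,0],[8,0,0,0,0,0,0]],
  ],
)

```text
time: 8.45
tcp_pos: [0.6235, 0.0404, 0.2252]
eef_rot: [0.768, 0.565, 0.242, -0.179]
force: [0.0, -0.6, -2.2]
grip_width: 0.163
```

Emit:
send_rows(
  targets=[
    [[8,-2,0,0,0,0,0],[8,-2,0,0,0,0,0],[8,-2,0,0,0,0,0],[8,-2,0,0,0,0,0],[8,0,0,0,0,0,0]],
  ],
)

```text
time: 8.87
tcp_pos: [0.6217, 0.0347, 0.221]
eef_rot: [0.768, 0.565, 0.242, -0.179]
force: [-0.2, -0.5, -1.5]
grip_width: 0.161
```

```bash
cat >> h.py <<'E'
def st():
    th=np.radians(72.8);Rt=Rtool(th,np.radians(35)); mo=np.array([.590,-.066,.17])
    rel(mo+.145*Rt[:,0]+.019*Rt[:,2],Rt); o=ctrl.get_obs(); Rn=R.from_quat(o["eef_rot"]).as_matrix()
    print("  F tool",(Rn.T@o["force"]).round(1),"M tool",(Rn.T@o["moment"]).round(2))
E
python3 - <<'E'
from h import *
st(); ctrl.snapshot("scene"); st()
E
```

```text
t 8.87 tcp [0.6217 0.0347 0.221 ] F [-0.2 -0.5 -1.5] gw 0.161 j [-0.26  0.41  1.45  0.64  1.31 -0.13]
  shift mm [29.3 -0.6  0.3] rot [-0.0001 -0.001  -0.002 ] shift after rot [29.3 -0.5  0.3]
  F tool [-1.2 -0.   0.9] M tool [-0.07 -0.38 -0.02]
t 8.92 tcp [0.6218 0.0348 0.2212] F [ 0.8  0.1 -1.1] gw 0.157 j [-0.26  0.41  1.45  0.64  1.31 -0.13]
  shift mm [29.1 -0.6  0.3] rot [-0.0001 -0.001  -0.0019] shift after rot [29.1 -0.5  0.3]
  F tool [-0.3  0.7  1.1] M tool [-0.04 -0.36 -0.05]
```

Emit:
send_rows(
  targets=[
    [[8,-2,0,0,0,0,0],[8,-2,0,0,0,0,0],[8,-2,0,0,0,0,0],[8,-2,0,0,0,0,0],[8,0,0,0,0,0,0]],
  ],
)

```text
time: 9.33
tcp_pos: [0.6197, 0.0283, 0.2164]
eef_rot: [0.768, 0.565, 0.242, -0.179]
force: [0.1, -0.4, -1.7]
grip_width: 0.158
```

Run:
```python
from h import *
st(); a=shot("scene"); cv2.imwrite("pics/ins1.png",cv2.resize(a[0][180:250,225:295],None,fx=6,fy=6,interpolation=cv2.INTER_CUBIC))
```

```text
t 9.33 tcp [0.6197 0.0283 0.2164] F [ 0.1 -0.4 -1.7] gw 0.158 j [-0.27  0.41  1.46  0.64  1.31 -0.15]
  shift mm [37.4 -0.6  0.3] rot [-0.0002 -0.001  -0.0021] shift after rot [37.4 -0.5  0.2]
  F tool [-1.2  0.2  1.2] M tool [-0.04 -0.39 -0.07]
```

View pics/ins1.png

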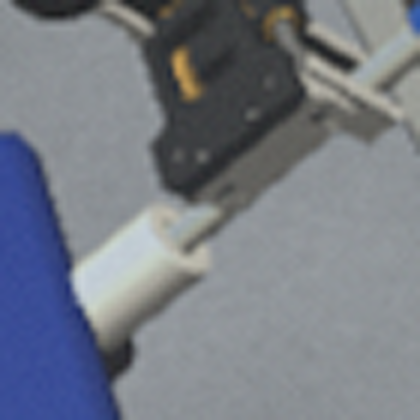

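The scene crop at (185,230) shows the tip inside the bore, with no side load. Now on to the halfway depth.

Emit:
send_rows(
  targets=[
    [[8,-4,0,0,0,0,0],[8,-5,0,0,0,0,0],[8,-5,0,0,0,0,0],[8,-5,0,0,0,0,0],[8,-4,0,0,0,0,0]],
  ],
)

```text
time: 9.8
tcp_pos: [0.614, 0.0101, 0.203]
eef_rot: [0.768, 0.565, 0.242, -0.179]
force: [0.2, -0.4, -1.6]
grip_width: 0.158
```

```bash
python3 -c "from h import *
st()"
```

```text
t 9.8 tcp [0.614  0.0101 0.203 ] F [ 0.2 -0.4 -1.6] gw 0.158 j [-0.3   0.42  1.48  0.64  1.3  -0.19]
  shift mm [60.7 -0.6  0.3] rot [-0.0002 -0.001  -0.0022] shift after rot [60.7 -0.5  0.2]
  F tool [-1.1  0.3  1.1] M tool [-0.04 -0.44 -0.04]
```

Tip about 36 mm in; the spring ball comes at 45 mm.

Emit:
send_rows(
  targets=[
    [[8,-3,0,0,0,0,0],[8,-3,0,0,0,0,0],[8,-3,0,0,0,0,0],[8,-3,0,0,0,0,0],[8,-3,0,0,0,0,0]],
  ],
)

```text
time: 10.22
tcp_pos: [0.6109, -0.0005, 0.1954]
eef_rot: [0.768, 0.565, 0.243, -0.179]
force: [0.9, 6.5, 3.5]
grip_width: 0.157
```

```bash
python3 -c "from h import *
st()"
```

```text
t 10.22 tcp [ 6.109e-01 -5.000e-04  1.954e-01] F [0.9 6.5 3.5] gw 0.157 j [-0.32  0.43  1.49  0.64  1.3  -0.22]
  shift mm [74.1 -0.6  0.6] rot [ 0.0003 -0.0028 -0.001 ] shift after rot [74.1 -0.6  0.4]
  F tool [ 7.3 -1.1  0.9] M tool [ 0.01  0.88 -0.01]
```

Emit:
send_rows(
  targets=[
    [[8,-3,0,0,0,0,0],[8,-3,0,0,0,0,0],[8,-3,0,0,0,0,0],[8,-3,0,0,0,0,0],[8,-3,0,0,0,0,0]],
  ],
)

```text
time: 10.63
tcp_pos: [0.6072, -0.0121, 0.1869]
eef_rot: [0.768, 0.565, 0.243, -0.179]
force: [1.7, 4.9, 1.8]
grip_width: 0.156
```

```bash
python3 -c "from h import *
st()"
```

```text
t 10.63 tcp [ 0.6072 -0.0121  0.1869] F [1.7 4.9 1.8] gw 0.156 j [-0.34  0.44  1.5   0.64  1.3  -0.25]
  shift mm [89.  -0.6  0.6] rot [ 0.0003 -0.0026 -0.0007] shift after rot [89.  -0.5  0.4]
  F tool [5.3 0.2 1.5] M tool [-0.11  0.78 -0.05]
```

Emit:
send_rows(
  targets=[
    [[8,-3,0,0,0,0,0],[8,-3,0,0,0,0,0],[8,-3,0,0,0,0,0],[8,-4,0,0,0,0,0],[8,-3,0,0,0,0,0]],
  ],
)

```text
time: 11.05
tcp_pos: [0.6032, -0.0247, 0.1774]
eef_rot: [0.768, 0.565, 0.243, -0.179]
force: [2.6, 6.5, 1.7]
grip_width: 0.16
```

Run:
```python
from h import *
st(); c=shot("wrist"); im=c[0]
hsv=cv2.cvtColor(im,cv2.COLOR_BGR2HSV); m=(abs(hsv[...,0].astype(int)-110)<15)&(hsv[...,1]>110)
n,l,s,ce=cv2.connectedComponentsWithStats(m.astype(np.uint8))
for i in range(1,n):
    if s[i,4]>400: print(s[i],ce[i])
```

```text
t 11.05 tcp [ 0.6032 -0.0247  0.1774] F [2.6 6.5 1.7] gw 0.16 j [-0.36  0.45  1.51  0.64  1.3  -0.28]
  shift mm [105.2  -0.5   0.5] rot [ 0.     -0.0025 -0.0009] shift after rot [105.2  -0.4   0.2]
  F tool [6.7 0.6 2.6] M tool [-0.1   0.94 -0.04]
[298 109  48  21 988] [321.78643725 119.00303644]
[ 299  136   47   52 2249] [321.7536683  160.94486438]
```

No slip: the cap sits at the same wrist pixels, and the tip is about 80 mm in. Now release, back out, shut the fingers and go behind the cap.

Emit:
send_rows(
  targets=[
    [[50,0,0,0,0,0,0],[50,0,0,0,0,0,0],[50,0,0,0,0,0,0],[50,0,0,0,0,0,0],[50,0,0,0,0,0,0]],
  ],
)

```text
time: 11.52
tcp_pos: [0.6031, -0.0253, 0.1772]
eef_rot: [0.768, 0.565, 0.242, -0.179]
force: [-0.7, 0.5, -0.8]
grip_width: 0.48
```

Emit:
send_rows(
  targets=[
    [[50,0,0,-5,0,0,0],[50,0,0,-15,0,0,0],[50,0,0,-20,0,0,0],[50,0,0,-20,0,0,0],[50,0,0,0,0,0,0]],
  ],
)

```text
time: 11.93
tcp_pos: [0.5934, -0.0602, 0.2295]
eef_rot: [0.768, 0.565, 0.244, -0.177]
force: [-0.0, -0.2, 0.2]
grip_width: 0.534
```

Run:
```python
from h import *
st(); c=shot("wrist"); a=shot("scene")
cv2.imwrite("pics/half.png",np.hstack([cv2.resize(a[0][150:250,225:345],(480,400),interpolation=cv2.INTER_CUBIC),cv2.resize(c[0][60:360,200:440],(320,400))]))
```

```text
t 11.93 tcp [ 0.5934 -0.0602  0.2295] F [-0.  -0.2  0.2] gw 0.534 j [-0.43  0.4   1.45  0.62  1.41 -0.26]
  shift mm [105.4  -1.9  64. ] rot [ 0.0048 -0.0004 -0.0001] shift after rot [105.5  -1.6  64. ]
  F tool [-0.   0.  -0.3] M tool [-0.04 -0.27 -0.01]
```

View pics/half.png

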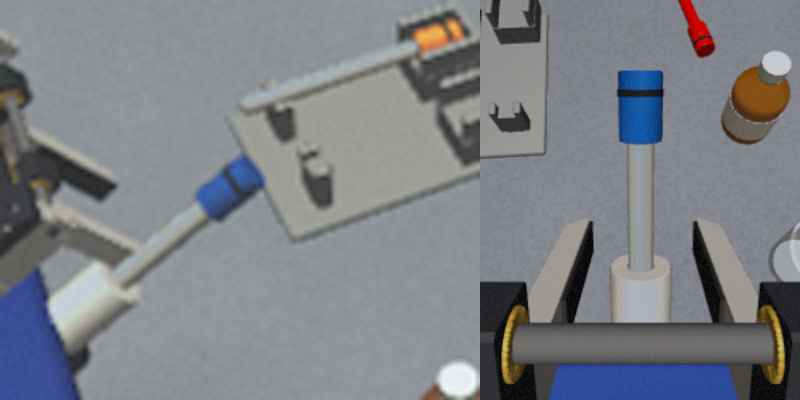

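The rod stands halfway in, let go and holding by itself.

Emit:
send_rows(
  targets=[
    [[0,15,-1,0,0.003,0,0],[0,25,0,0,0,0,0],[0,30,0,0,0,0,0],[0,25,0,0,0,0,0],[0,15,0,0,0,0,0]],
  ],
  newtons=40,
)

```text
time: 12.45
tcp_pos: [0.619, 0.0306, 0.2898]
eef_rot: [0.767, 0.566, 0.241, -0.18]
force: [-0.7, -0.0, -0.1]
grip_width: 0.211
```

Emit:
send_rows(
  targets=[
    [[0,0,0,0,0,0,0],[0,0,0,0,0,0,0],[0,0,0,0,0,0,0],[0,0,0,0,0,0,0],[0,0,0,0,0,0,0]],
  ],
)

```text
time: 12.87
tcp_pos: [0.6185, 0.0273, 0.2884]
eef_rot: [0.768, 0.565, 0.241, -0.18]
force: [-0.3, -0.4, 0.5]
grip_width: 0.005
```

```bash
python3 -c "from h import *
st()"
```

```text
t 12.87 tcp [0.6185 0.0273 0.2884] F [-0.3 -0.4  0.5] gw 0.005 j [-0.27  0.36  1.36  0.62  1.43 -0.06]
  shift mm [-2.9  0.6 60. ] rot [-0.0035 -0.0009 -0.0032] shift after rot [-2.9  0.3 60. ]
  F tool [-0.2 -0.2 -0.7] M tool [-0.02 -0.23 -0.03]
```

Emit:
send_rows(
  targets=[
    [[0,0,0,10,-0.002,0,-0.002],[0,0,0,15,0,0,0],[0,0,0,15,0,0,0],[0,0,0,9,0,0,0],[0,0,0,0,0,0,0]],
  ],
)

```text
time: 13.28
tcp_pos: [0.6265, 0.0558, 0.2469]
eef_rot: [0.767, 0.566, 0.241, -0.18]
force: [0.0, -0.2, -1.4]
grip_width: 0.006
```

Emit:
send_rows(
  targets=[
    [[0,-3,0,0,0,0,0],[0,-3,0,0,0,0,0],[0,-3,0,0,0,0,0],[0,-2,0,0,0,0,0],[0,0,0,0,0,0,0]],
  ],
)

```text
time: 13.7
tcp_pos: [0.6243, 0.0457, 0.2429]
eef_rot: [0.768, 0.566, 0.242, -0.179]
force: [-0.5, -0.7, -0.2]
grip_width: 0.004
```

Run:
```python
from h import *
st(); a=shot("scene"); 
cv2.imwrite("pics/push.png",cv2.resize(a[0][130:250,225:365],None,fx=4,fy=4,interpolation=cv2.INTER_CUBIC))
```

```text
t 13.7 tcp [0.6243 0.0457 0.2429] F [-0.5 -0.7 -0.2] gw 0.004 j [-0.24  0.39  1.42  0.63  1.34 -0.09]
  shift mm [ 7.5  0.3 11.7] rot [-0.0005 -0.001  -0.0003] shift after rot [ 7.5  0.3 11.7]
  F tool [-0.8 -0.3 -0.3] M tool [-0.14 -0.27 -0.01]
```

View pics/push.png

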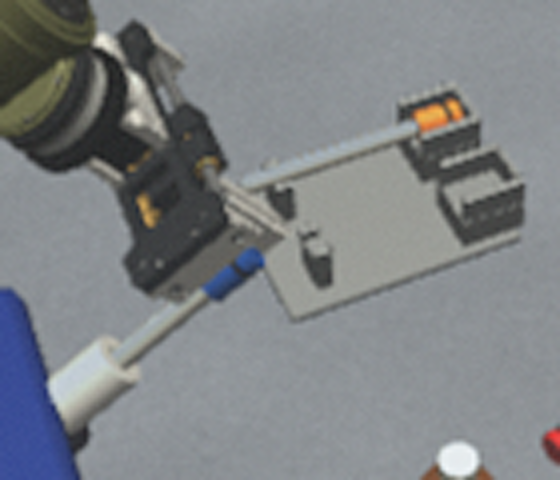

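The scene crop shows the shut fingertips behind the cap end at (265,245), with the bystanders undisturbed. Now the push, watching the force.

Emit:
send_rows(
  targets=[
    [[0,-3,0,0,0,0,0],[0,-3,0,0,0,0,0],[0,-3,0,0,0,0,0],[0,-3,0,0,0,0,0],[0,-3,0,0,0,0,0]],
  ],
)

```text
time: 14.17
tcp_pos: [0.6209, 0.0351, 0.2348]
eef_rot: [0.767, 0.566, 0.243, -0.179]
force: [1.7, 5.4, 3.5]
grip_width: 0.004
```

```bash
python3 -c "from h import *
st()"
```

```text
t 14.17 tcp [0.6209 0.0351 0.2348] F [1.7 5.4 3.5] gw 0.004 j [-0.26  0.4   1.44  0.63  1.33 -0.12]
  shift mm [21.2  0.4 11.5] rot [-0.0006 -0.0027  0.0011] shift after rot [21.2  0.4 11.5]
  F tool [6.7 0.  0.4] M tool [-0.04  0.96 -0.06]
```

Emit:
send_rows(
  targets=[
    [[0,-4,0,0,0,0,0],[0,-4,0,0,0,0,0],[0,-4,0,0,0,0,0],[0,-4,0,0,0,0,0],[0,-4,0,0,0,0,0]],
  ],
)

```text
time: 14.58
tcp_pos: [0.616, 0.0196, 0.2233]
eef_rot: [0.767, 0.566, 0.243, -0.179]
force: [2.1, 6.1, 3.2]
grip_width: 0.002
```

```bash
python3 -c "from h import *
st()"
```

```text
t 14.58 tcp [0.616  0.0196 0.2233] F [2.1 6.1 3.2] gw 0.002 j [-0.29  0.4   1.46  0.64  1.33 -0.16]
  shift mm [41.1  0.5 11.5] rot [-0.0008 -0.0028  0.0012] shift after rot [41.2  0.4 11.4]
  F tool [7.1 0.2 1.1] M tool [-0.05  1.05 -0.04]
```

Emit:
send_rows(
  targets=[
    [[0,-4,0,0,0,0,0],[0,-4,0,0,0,0,0],[0,-4,0,0,0,0,0],[0,-4,0,0,0,0,0],[0,-4,0,0,0,0,0]],
  ],
)

```text
time: 15.0
tcp_pos: [0.6112, 0.0039, 0.2118]
eef_rot: [0.767, 0.566, 0.243, -0.179]
force: [2.4, 5.2, 3.2]
grip_width: 0.006
```

```bash
python3 -c "from h import *
st()"
```

```text
t 15.0 tcp [0.6112 0.0039 0.2118] F [2.4 5.2 3.2] gw 0.006 j [-0.31  0.41  1.47  0.64  1.32 -0.2 ]
  shift mm [61.1  0.5 11.5] rot [-0.0008 -0.0027  0.0012] shift after rot [61.2  0.4 11.4]
  F tool [6.5 0.8 0.7] M tool [-0.05  1.03 -0.05]
```

Emit:
send_rows(
  targets=[
    [[0,-4,0,0,0,0,0],[0,-4,0,0,0,0,0],[0,-4,0,0,0,0,0],[0,-4,0,0,0,0,0],[0,-4,0,0,0,0,0]],
  ],
)

```text
time: 15.42
tcp_pos: [0.6064, -0.0117, 0.2004]
eef_rot: [0.767, 0.566, 0.243, -0.179]
force: [1.9, 6.7, 3.0]
grip_width: 0.003
```

```bash
python3 -c "from h import *
st()"
```

```text
t 15.42 tcp [ 0.6064 -0.0117  0.2004] F [1.9 6.7 3. ] gw 0.003 j [-0.34  0.42  1.49  0.64  1.32 -0.23]
  shift mm [81.1  0.5 11.6] rot [-0.0008 -0.0027  0.0012] shift after rot [81.2  0.4 11.3]
  F tool [ 7.4 -0.2  1.6] M tool [-0.08  1.08 -0.09]
```

Emit:
send_rows(
  targets=[
    [[0,-2,0,0,0,0,0],[0,-2,0,0,0,0,0],[0,-2,0,0,0,0,0],[0,-1,0,0,0,0,0],[0,-1,0,0,0,0,0]],
  ],
)

```text
time: 15.83
tcp_pos: [0.6044, -0.0182, 0.1956]
eef_rot: [0.767, 0.566, 0.243, -0.179]
force: [1.4, 6.5, 3.4]
grip_width: 0.005
```

```bash
python3 -c "from h import *
st()"
```

```text
t 15.83 tcp [ 0.6044 -0.0182  0.1956] F [1.4 6.5 3.4] gw 0.005 j [-0.35  0.43  1.49  0.63  1.32 -0.25]
  shift mm [89.4  0.5 11.5] rot [-0.0009 -0.0022  0.0008] shift after rot [89.4  0.4 11.3]
  F tool [ 7.4 -0.6  1. ] M tool [-0.02  1.13 -0.08]
```

Emit:
send_rows(
  targets=[
    [[0,-0.8,0,0,0,0,0],[0,-0.8,0,0,0,0,0],[0,-0.8,0,0,0,0,0],[0,-0.8,0,0,0,0,0],[0,-0.8,0,0,0,0,0]],
  ],
)

```text
time: 16.25
tcp_pos: [0.6035, -0.0212, 0.1934]
eef_rot: [0.767, 0.566, 0.243, -0.179]
force: [0.8, 4.1, 2.4]
grip_width: 0.005
```

```bash
python3 -c "from h import *
st()"
```

```text
t 16.25 tcp [ 0.6035 -0.0212  0.1934] F [0.8 4.1 2.4] gw 0.005 j [-0.36  0.43  1.5   0.63  1.32 -0.25]
  shift mm [93.3  0.5 11.5] rot [-0.0008 -0.0022  0.0009] shift after rot [93.3  0.4 11.3]
  F tool [ 4.8 -0.5  0.5] M tool [-0.08  0.72 -0.05]
```

Emit:
send_rows(
  targets=[
    [[0,-0.7,0,0,0,0,0],[0,-0.7,0,0,0,0,0],[0,-0.7,0,0,0,0,0],[0,-0.7,0,0,0,0,0],[0,-0.7,0,0,0,0,0]],
  ],
)

```text
time: 16.67
tcp_pos: [0.6028, -0.0233, 0.1919]
eef_rot: [0.767, 0.566, 0.243, -0.18]
force: [3.4, 13.2, 8.0]
grip_width: 0.005
```

```bash
python3 -c "from h import *
st()"
```

```text
t 16.67 tcp [ 0.6028 -0.0233  0.1919] F [ 3.4 13.2  8. ] gw 0.005 j [-0.36  0.43  1.5   0.64  1.32 -0.26]
  shift mm [95.9  0.5 11.7] rot [-0.0008 -0.0037  0.0013] shift after rot [96.   0.4 11.4]
  F tool [15.7 -0.6  1.3] M tool [ 0.02  2.55 -0.02]
```

Emit:
send_rows(
  targets=[
    [[0,-0.4,0,0,0,0,0],[0,-0.4,0,0,0,0,0],[0,-0.4,0,0,0,0,0],[0,0,0,0,0,0,0],[0,0,0,0,0,0,0]],
  ],
)

```text
time: 17.08
tcp_pos: [0.6028, -0.0234, 0.1919]
eef_rot: [0.766, 0.566, 0.244, -0.18]
force: [4.7, 15.2, 7.5]
grip_width: 0.005
```

```bash
python3 -c "from h import *
st()"
```

```text
t 17.08 tcp [ 0.6028 -0.0234  0.1919] F [ 4.7 15.2  7.5] gw 0.005 j [-0.36  0.43  1.5   0.64  1.32 -0.26]
  shift mm [95.9  0.6 11.9] rot [-0.0008 -0.0051  0.0023] shift after rot [96.   0.4 11.4]
  F tool [17.3 -0.   3. ] M tool [ 0.    3.15 -0.05]
```

Emit:
send_rows(
  targets=[
    [[0,-0.6,0,0,0,0,0],[0,-0.6,0,0,0,0,0],[0,-0.6,0,0,0,0,0],[0,0,0,0,0,0,0],[0,0,0,0,0,0,0]],
  ],
)

```text
time: 17.5
tcp_pos: [0.6028, -0.0235, 0.1918]
eef_rot: [0.766, 0.567, 0.245, -0.18]
force: [6.4, 23.8, 13.1]
grip_width: 0.006
```

```bash
python3 -c "from h import *
st()"
```

```text
t 17.5 tcp [ 0.6028 -0.0235  0.1918] F [ 6.4 23.8 13.1] gw 0.006 j [-0.36  0.43  1.5   0.64  1.32 -0.27]
  shift mm [96.   0.7 12.2] rot [-0.0007 -0.0076  0.0035] shift after rot [96.1  0.4 11.4]
  F tool [27.7 -0.9  3.6] M tool [ 0.17  5.14 -0.01]
```

It has stopped hard at 28 N without moving further, so it is seated. I'll back off, retreat and check.

Emit:
send_rows(
  targets=[
    [[0,4,0,0,0,0,0],[0,6,0,0,0,0,0],[0,10,0,0,0,0,0],[0,8,0,-5,0,0,0],[0,0,0,-25,0,0,0]],
  ],
)

```text
time: 17.92
tcp_pos: [0.603, -0.0191, 0.2287]
eef_rot: [0.767, 0.567, 0.241, -0.181]
force: [0.4, -0.4, -0.1]
grip_width: 0.005
```

Emit:
send_rows(
  targets=[
    [[0,0,0,-30,0,0,0],[0,0,0,-30,0,0,0],[0,0,0,-20,0,0,0],[0,0,0,0,0,0,0],[0,0,0,0,0,0,0]],
  ],
)

```text
time: 18.33
tcp_pos: [0.59, -0.0656, 0.2959]
eef_rot: [0.768, 0.566, 0.242, -0.178]
force: [-0.2, 0.4, -0.7]
grip_width: 0.005
```

Run:
```python
from h import *
st(); c=shot("wrist"); a=shot("scene")
cv2.imwrite("pics/final.png",np.hstack([cv2.resize(a[0][150:300,225:405],(480,400),interpolation=cv2.INTER_CUBIC),cv2.resize(c[0][60:360,200:440],(320,400))]))
```

```text
t 18.33 tcp [ 0.59   -0.0656  0.2959] F [-0.2  0.4 -0.7] gw 0.005 j [-0.44  0.35  1.36  0.61  1.54 -0.19]
  shift mm [ 72.4   0.  121.9] rot [ 0.0006 -0.0006  0.0003] shift after rot [7.250e+01 1.000e-01 1.219e+02]
  F tool [-0.1 -0.3  0.7] M tool [-0.01 -0.27 -0.08]
```

View pics/final.png

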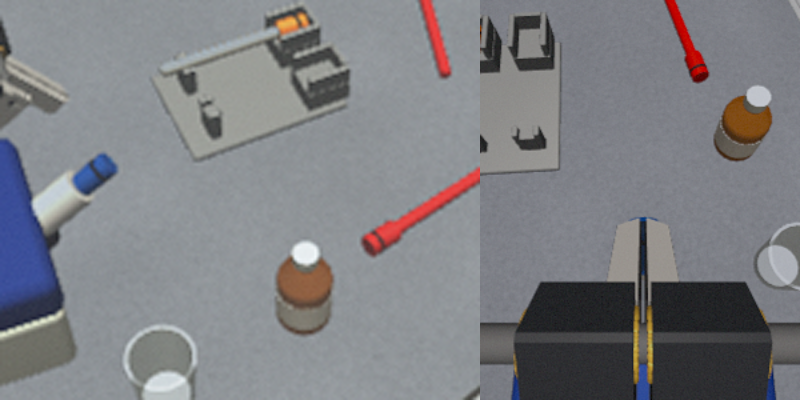

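The final view shows the cap flush on the tube mouth at (75,185) with no shaft showing. The orange rod, bottle and beaker are in place and the robot is clear.

```bash
python3 -c "from h import *
print(ctrl.sign_off())"
```

```text
the job is handed in; nothing more can be done
None
```

The blue-capped rod is fully home in the slanting well, and I handed the job in at about 18 s of the 51 s allowed.

- **Insertion:** I gripped the rod about 120 mm behind its tip and slid it about 80 mm in. Sliding took about 5–7 N, with no slip in the grip. I let go there, and the picture showed it holding by itself.
- **Push home:** I pushed on the cap end with the shut fingers, side-on, at about 5–7 N. It stopped hard, and the force rose to a peak reading of about 28 N with no further movement.
- **Last checks:** The stop came 1–2 mm short of where I expected, but that estimate used a guessed finger width. The last picture shows the cap against the mouth with no shaft showing. The orange rod, bottle and beaker looked undisturbed by eye (I did not re-measure them), and the robot was clear with no contact force.
- **Disagreements:** The top and wrist cameras put the well's mouth about 5 mm apart. I used the wrist reading, and the tip went in without side load. The wrist view of the rod in the holder read its length about 2–3% too long.

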